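# Seat the steel cone filter in the coffee carafe

### The arm

A 6-joint arm with a two-finger parallel gripper is mounted at the origin on a cart in front of the work surface, level with it; the furniture and walls round the work are solid. World frame = base frame: x ahead of the robot, y to its left, z up, the work surface at z = 0. Lengths are in m, angles in rad, forces in N, time in s.
With the tool pointing down it reaches from about 0.275 to 0.85 m from the base axis. Payload 19 kg.
Tool frame: the origin (TCP) lies midway between the tips of the shut fingers; the grasp point (between the pads) lies robot.grip_depth behind it (robot.grip_depth is the distance from the TCP to the grasp point, in m); x points along the fingers, z is the direction in which the jaws open and shut, and the axes are right-handed (so a half turn about x gives the same grasp; the last joint's range is limited). The gripper opens to 85 mm and grips with 20 to 120 N. Pads are 22 mm wide; open, the fingers measure 114 mm over their backs; the gripper's body (76 mm by 85 mm) begins 54 mm behind the grasp point. The pads swing forward as they close: fully open they stand 13 mm farther back than shut.
Start: joints at [-1.466, 0.15, 1.437, -0, 1.554, -0.134], TCP at [0.136, -0.559, 0.231] pointing down, gripper open.
Joint ranges: [-2.8, 2.8], [-0.68, 2.1], [0.12, 2.68], [-1.39, 4.53], [0.16, 2.79], [-2.81, 2.81]. Speed limits (rad/s): [1.89, 1.89, 2.22, 3.01, 3.01, 3.01].

### API

Orientations are given as [roll, pitch, yaw] about the fixed x, y, z axes, in that order (R = Rz(yaw) Ry(pitch) Rx(roll)).
In Python, from cell import robot gives the robot as it stands.
- The arm moves only by the tool arm_command, never from a script. Its argument "plan" is a list of rows, each an object of numbers: "fingers": the finger opening in mm, from 0 to 85.4; "tx", "ty", "tz": the shift along the world's x, y, z in mm; "ax", "ay", "az": the turn, a rotation vector about the world's x, y, z in rad. In form: [{"fingers": .., "tx": .., "ty": .., "tz": .., "ax": .., "ay": .., "az": ..}, ...]. A call has 1 to 20 rows; each row shifts and turns the commanded pose from where the row before left it; what a row does not reach is not made up. A row lasts 1/8 s, in which the tool goes at most 62.5 mm and 10.7 degrees, less where a joint would pass 70% of its speed; a pose out of reach is approached as far as the arm can. A call with a gripper value outside its range is refused whole. The fingers move at their own pace and stop on an object; the grip force is fixed at half the most. Time passes only in rows, so rows that do not move let the fingers close. It gives the time, the measured TCP pose, the force and the opening at its end, in the units of the state.
- robot.observe(): the state, without advancing time (a new reading comes with each control period).
- robot.capture(name): name is "scene" or "top" or "wrist"; returns a dict with "frame" (420x560x3 uint8, red, green, blue), "intrinsics" (3x3 intrinsics, pixels), "k1" (the pictures are not rectified: a ray, as slopes to the right and down, at radius r is drawn at 1 + k1 r^2 times it, then the intrinsics apply), "R" (3x3) and "t" (3): a world point X has camera coordinates R X + t. Camera axes: x right, y down, z forward; pixel columns grow to the right and rows downward; lengths in m; the calibration is good to about 2 mm. A picture is of the moment at which its call begins. There is no depth.
- robot.job_done(): hands the job in, once; it reports no verdict.
The state is a dict: "t": time; "q": joint angles; "qvel": joint speeds; "effort": joint torques, N m; "tool_pos": TCP position; "orientation": TCP orientation; "ft_force": force on the tool from outside, world axes, zero at the start; "moment": the same for the moment, N m; "finger_gap": finger opening in m.
Only numpy, scipy, OpenCV 4.12 (cv2) and the standard library are available. Lean on these libraries where they do the work, as an engineer would, in place of code of your own. Each camera call takes 0.05 s, during which the arm holds its last target.

### The job

Get the coffee carafe ready for brewing: pick up the steel cone filter and lower it, narrow end down, into the flared mouth of the amber glass carafe until it sits fully home and level in the taper, then let go of it. Lower it in rather than dropping it; leave the carafe standing where it is, and do not disturb the red cone.

Things in the scene. Friction and masses are not known exactly. Their poses are not given: they have to be found in the camera images.
- steel_cone: bare steel cone filter, loose, 0.10 to 0.21 kg, standing upright on its narrow flat foot. Round about its z axis; origin at the centre of the foot's underside, z up. 85 mm tall: foot 36 mm across, widening evenly to 64 mm at 35 mm height (solid to there), then an upright collar 64 mm across outside, 3 mm wall, open on top, from 35 to 85 mm. Grasp the collar across its 64 mm near the top.
- carafe: amber hourglass carafe, wooden collar at the waist, loose, 0.7 kg. Round about z; origin at the centre of its underside, z up. 136 mm tall, 106 mm across the bulb. Mouth inside: 40 mm across at 95 mm height, widening evenly to 68 at 130 mm (the cone's taper), then a lip, 80 inside, 88 outside at the top. Home, the steel cone's origin is about 90 mm above this one, its collar 39 mm above the lip.
- red_cone: red plastic cone of just the same shape and size as the steel one, loose, standing upright on the worktop; it is not wanted. Origin at the centre of the foot's underside, z up.

How it is judged:
At the end, for the whole second after the job is handed in: The steel cone rests, released and still, narrow end down in the carafe's mouth: its origin within 10 mm of the carafe's axis and 80 to 98 mm above the carafe's origin, tilted less than 10 degrees; the carafe stands upright (within 6 degrees) on the worktop within 50 mm of where it was (horizontal distance between steel_cone and carafe below 0.01 m and z of steel_cone in the frame of carafe between 0.08 and 0.098 m and angle between steel_cone's own z axis and vertical below 0.175 rad and angle between carafe's own z axis and vertical below 0.1 rad and height (world z) of carafe below 0.01 m and distance of carafe from where it was at the start of the episode below 0.05 m and linear speed of steel_cone below 0.03 m/s); the robot touches nothing.
It fails at once if the red cone is moved more than 30 mm (distance of red_cone from where it was at the start of the episode above 0.03 m).
It fails at once if the carafe is tipped more than 20 degrees (angle between carafe's own z axis and vertical above 0.35 rad).
It fails at once if the steel cone is dropped (falls free of the fingers faster than 0.7 m/s, about 25 mm of fall) (linear speed of steel_cone above 0.7 m/s and contact force between the fingers and steel_cone below 0.05 N).
It also fails if it takes over 35 s, if anything falls off the work surface, if the arm or the gripper's body presses on something with over 40 N, if the wrist force passes 120 N, or if a joint passes its speed limit or range.

## Working session

There is one attempt and no reset: what is moved stays moved. The work goes in short steps, Python scripts to look and compute and a tool call to move; the robot and the scene stay as the last step left them, time stands still between calls to the robot, and variables do not carry over. Pictures are saved under pics/ and viewed, and the job is handed in when it is done.

Besides the shell and the picture viewer there is one more tool, called after ">>>" as a command line: name --argument value ..., lists and objects as JSON in quotes. arm_command: Moves the arm, as the interface text tells. Its arguments: {"type":"object","properties":{"plan":{"type":"array"}},"required":["plan"]}

```bash
mkdir -p pics; ls; python3 - <<'E'
from cell import robot
import cv2,pickle
print(robot.observe(), robot.grip_depth)
for n in ["scene","top","wrist"]:
    c=robot.capture(n); pickle.dump(c,open(f"pics/{n}0.pkl","wb"))
    cv2.imwrite(f"pics/{n}0.png",c["frame"][:,:,::-1])
    print(n,c["intrinsics"].round(1).tolist(),c["k1"],(-c["R"].T@c["t"]).round(3),c["R"].round(2).tolist())
E
```

```text
pics
{'t': 0.0, 'q': array([-1.46602702e+00,  1.50981203e-01,  1.43801948e+00, -3.93030580e-07,
        1.55378503e+00, -1.34038420e-01]), 'qvel': array([ 7.01002819e-05,  1.18226600e-03, -1.60614897e-03, -1.04010043e-03,
       -2.57131997e-03,  1.65229260e-03]), 'effort': array([-6.78365923e-04, -7.13055182e+01, -5.70866024e+01, -2.49756677e-04,
        9.11469280e-03, -9.46960910e-06]), 'tool_pos': array([ 0.13594696, -0.55845204,  0.23068394]), 'orientation': array([3.00788361, 1.56960327, 1.67589502]), 'ft_force': array([0.78686861, 0.20997917, 0.75800617]), 'moment': array([-0.02983564,  0.02204935, -0.02163405]), 'finger_gap': 0.0856799542685969} 0.0187
scene [[483.1, 0.0, 282.0], [0.0, 483.1, 213.5], [0.0, 0.0, 1.0]] -0.16933941781123935 [-0.004  0.453  0.675] [[-0.67, -0.74, 0.01], [-0.54, 0.47, -0.7], [0.51, -0.48, -0.71]]
top [[401.3, 0.0, 285.8], [0.0, 401.3, 205.3], [0.0, 0.0, 1.0]] -0.07399987786687832 [0.387 0.02  0.894] [[0.0, -1.0, -0.03], [-1.0, -0.0, -0.08], [0.08, 0.03, -1.0]]
wrist [[333.2, 0.0, 270.1], [0.0, 333.2, 215.9], [0.0, 0.0, 1.0]] -0.02037619455808624 [ 0.208 -0.54   0.375] [[0.24, -0.97, -0.0], [-0.93, -0.23, 0.29], [-0.28, -0.07, -0.96]]
```

View pics/scene0.png

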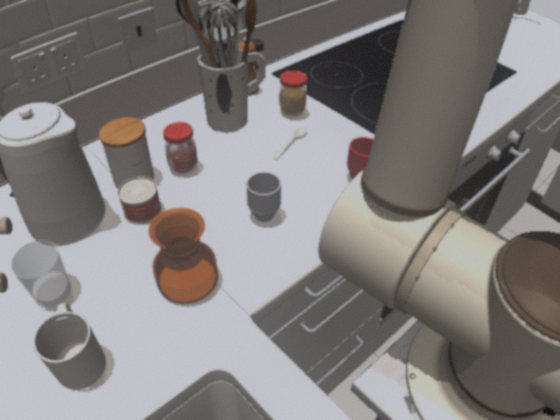

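View pics/top0.png

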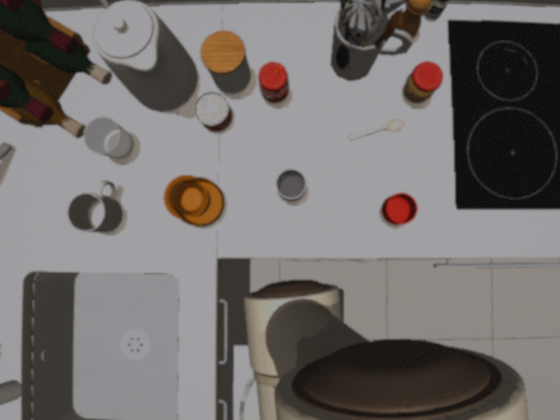

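View pics/wrist0.png

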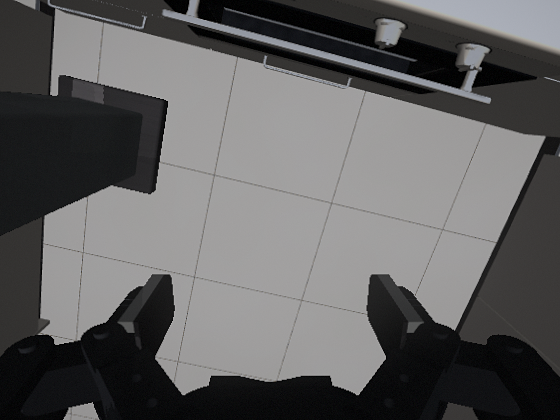

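The scene view shows the steel cone at about (264,195), the carafe at (183,255) and the red cone at (362,157). In the top view they are at (291,185), (195,200) and (400,209). The wrist view shows only the floor and the gripper. I'll zoom in on the objects next.

```bash
python3 - <<'E'
import pickle,cv2,numpy as np
s=pickle.load(open("pics/scene0.pkl","rb"))["frame"][:,:,::-1]; t=pickle.load(open("pics/top0.pkl","rb"))["frame"][:,:,::-1]
a=cv2.resize(s[160:310,140:300],None,fx=5,fy=5,interpolation=cv2.INTER_CUBIC)[:600] if 0 else cv2.resize(s[160:310,140:300],None,fx=4,fy=4,interpolation=cv2.INTER_CUBIC)
b=cv2.resize(t[150:240,155:335],None,fx=4.4,fy=4.4,interpolation=cv2.INTER_CUBIC)
cv2.imwrite("pics/sz.png",a);cv2.imwrite("pics/tz.png",b)
E
```

```text
(no output)
```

View pics/sz.png

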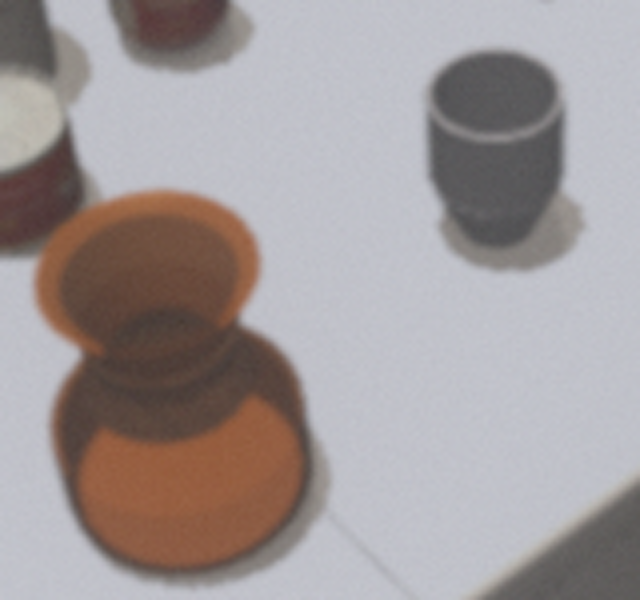

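View pics/tz.png

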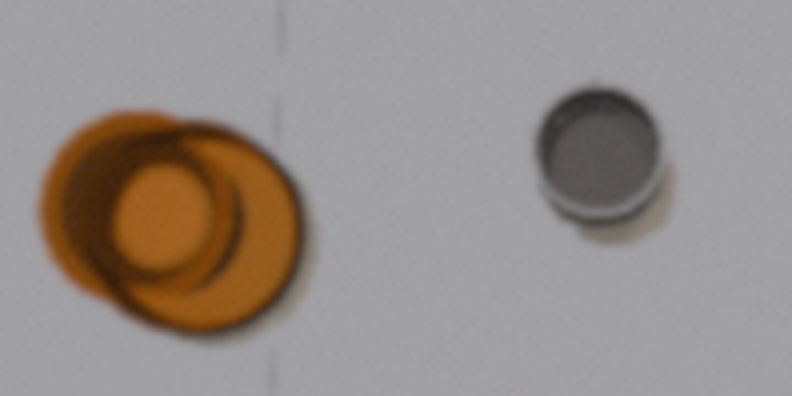

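```bash
cat > h.py <<'E'
import numpy as np,cv2,pickle
def proj(c,X):
    X=np.atleast_2d(X)@c["R"].T+c["t"]; m=X[:,:2]/X[:,2:]; r2=(m**2).sum(1,keepdims=True)
    m=m*(1+c["k1"]*r2); K=c["intrinsics"]; return np.c_[m[:,0]*K[0,0]+K[0,2],m[:,1]*K[1,1]+K[1,2]]
th=np.linspace(0,2*np.pi,720,endpoint=False)
def circ(x,y,z,r): return np.c_[x+r*np.cos(th),y+r*np.sin(th),np.full(720,z)]
def dist(c,pts,p):
    # signed distance of points to projected circle
    P=proj(c,circ(*p)).astype(np.float32).reshape(-1,1,2)
    return np.array([cv2.pointPolygonTest(P,(float(u),float(v)),True) for u,v in pts])
E
cat > fit.py <<'E'
from h import *
from scipy.optimize import least_squares
S=pickle.load(open("pics/scene0.pkl","rb"));T=pickle.load(open("pics/top0.pkl","rb"))
sc=lambda p:(np.array(p)+.5)/4-.5+[140,160]
tc=lambda p:(np.array(p)+.5)/4.4-.5+[155,150]
D={"steel":(sc([(428,97),(563,97),(496,50),(495,141),(450,130),(540,130)]),tc([(535,150),(662,150),(600,86),(600,222)]),[.4,.0,.085,.032]),
"carafe":(sc([(36,280),(260,262),(150,191),(62,225),(238,220),(60,335)]),tc([(40,212),(135,110),(70,140),(75,280),(105,297)]),[.4,.2,.136,.044])}
for n,(a,b,x0) in D.items():
    f=lambda p:np.r_[dist(S,a,p),dist(T,b,p)]
    r=least_squares(f,x0,diff_step=1e-3,x_scale=[.01]*4); print(n,"free",r.x.round(4),f(r.x).round(1))
    for g in ("z,r fixed",):
        r=least_squares(lambda q:f([*q,*x0[2:]]),r.x[:2],diff_step=1e-3); print(g,r.x.round(4),r.fun.round(1))
    for lab,c,pp in(("S",S,a),("T",T,b)):
        r=least_squares(lambda q:dist(c,pp,[*q,*x0[2:]]),r.x[:2],diff_step=1e-3); print(lab,r.x.round(4))
# red cone from color
for c in (T,S):
    hsv=cv2.cvtColor(c["frame"],cv2.COLOR_RGB2HSV)
    m=(((hsv[...,0]<8)|(hsv[...,0]>172))&(hsv[...,1]>150)).astype(np.uint8)
    n,l,st,ce=cv2.connectedComponentsWithStats(m)
    print([ (st[i].tolist(),ce[i].round()) for i in range(1,n) if st[i,4]>80])
E
python3 fit.py
```

```text
steel free [ 0.4964  0.0325  0.0848 -0.0307] [-0.5  0.4 -0.2  0.1 -0.3  0.1  1.1  0.2 -0.1 -0.9]
z,r fixed [0.4966 0.0323] [ 0.3  1.1  0.5  0.4  0.1  0.5  1.6  1.   0.7 -0.4]
S [0.4975 0.0325]
T [0.4953 0.0317]
carafe free [ 0.9917 -0.3471  0.1594 -0.7968] [ -9.1  -0.2  15.9   5.3  10.1 -22.1  -8.2  23.2   7.4 -12.2  -9.8]
z,r fixed [0.4661 0.2331] [ 0.6  0.9  0.8 -0.   1.8 -0.1  0.8  1.   1.2  1.2  1.1]
S [0.4652 0.2343]
T [0.466  0.2303]
[([51, 32, 24, 20, 236], array([61., 41.])), ([260, 63, 27, 31, 615], array([273.,  77.])), ([412, 62, 30, 29, 653], array([427.,  76.])), ([26, 100, 24, 20, 209], array([ 38., 109.])), ([383, 194, 33, 30, 772], array([399., 209.]))]
[([282, 72, 24, 12, 180], array([293.,  77.])), ([166, 124, 21, 14, 125], array([175., 130.]))]
```

```bash
python3 - <<'E'
from h import *
from scipy.spatial.transform import Rotation as Ro
from scipy.optimize import least_squares
from cell import robot
o=robot.observe(); R=Ro.from_euler("xyz",o["orientation"]).as_matrix(); print(R.round(3), o["tool_pos"])
S=pickle.load(open("pics/scene0.pkl","rb"));T=pickle.load(open("pics/top0.pkl","rb"))
for px,z in (((399,209),.06),((195,200),.05)):
    r=least_squares(lambda q:proj(T,[q[0],q[1],z])[0]-px,[.4,0]);print(r.x)
# overlays of fits
a=S["frame"][:,:,::-1].copy();b=T["frame"][:,:,::-1].copy()
for c,im in((S,a),(T,b)):
    big=cv2.resize(im,None,fx=4,fy=4,interpolation=cv2.INTER_CUBIC)
    for p in [(.4966,.0323,.085,.032),(.4966,.0323,0,.018),(.4655,.2323,.136,.044),(.4655,.2323,0.03,.053)]:
        P=((proj(c,circ(*p))+.5)*4-.5).astype(np.int32); cv2.polylines(big,[P.reshape(-1,1,2)],True,(0,255,0),1)
    if c is S: cv2.imwrite("pics/so.png",big[640:1240,560:1240])
    else: cv2.imwrite("pics/to.png",big[600:1000,620:1400])
E
```

```text
[[-0.     0.972  0.237]
 [ 0.001  0.237 -0.972]
 [-1.     0.    -0.001]] [ 0.13596217 -0.55853171  0.23086328]
[ 0.44777086 -0.19373157]
[0.46714814 0.23617745]
```

View pics/so.png

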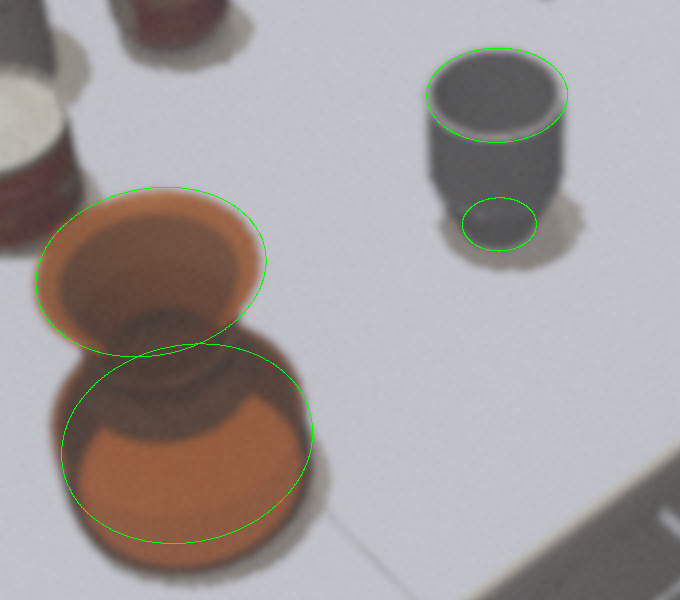

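View pics/to.png

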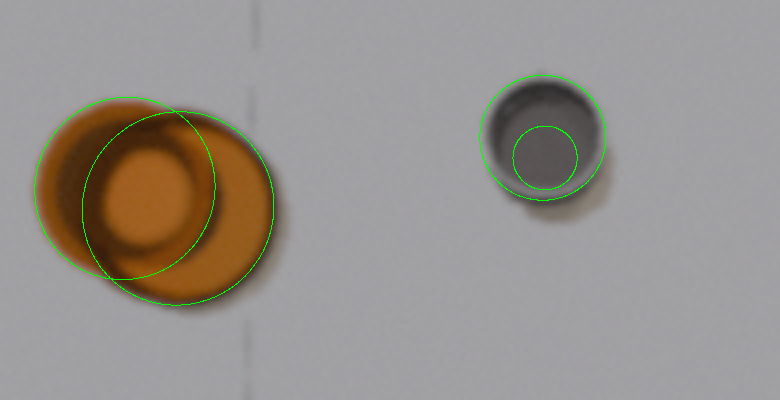

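Rim fits from the two views agree: steel cone at about (0.497, 0.032) with its rim at 85 mm, and carafe at about (0.4655, 0.232). In the overlays the fitted circles follow the rims. The red cone is at about (0.45, -0.19). I'm moving to a point above the steel cone.

>>> arm_command --plan '[{"fingers": 85,"tx": 26,"ty": 42,"tz": 1,"az": 0.095},{"fingers": 85,"tx": 26,"ty": 42,"tz": 1,"az": 0.095},{"fingers": 85,"tx": 26,"ty": 42,"tz": 1,"az": 0.095},{"fingers": 85,"tx": 26,"ty": 42,"tz": 1,"az": 0.095},{"fingers": 85,"tx": 26,"ty": 42,"tz": 1,"az": 0.095},{"fingers": 85,"tx": 26,"ty": 42,"tz": 1,"az": 0.095},{"fingers": 85,"tx": 26,"ty": 42,"tz": 1,"az": 0.095},{"fingers": 85,"tx": 26,"ty": 42,"tz": 1,"az": 0.095},{"fingers": 85,"tx": 26,"ty": 42,"tz": 1,"az": 0.095},{"fingers": 85,"tx": 26,"ty": 42,"tz": 1,"az": 0.095},{"fingers": 85,"tx": 26,"ty": 42,"tz": 1,"az": 0.095},{"fingers": 85,"tx": 26,"ty": 42,"tz": 1,"az": 0.095},{"fingers": 85,"tx": 26,"ty": 42,"tz": 1,"az": 0.095},{"fingers": 85,"tx": 23,"ty": 45,"tz": 1,"az": 0.095},{"fingers": 85},{"fingers": 85}]'

```text
$.plan[0]: bad value
```

```bash
cat > look.py <<'E'
import sys,pickle,cv2
from cell import robot
from scipy.spatial.transform import Rotation as Ro
n=sys.argv[1]
for k in sys.argv[2:]:
    c=robot.capture(k);pickle.dump(c,open(f"pics/{k}{n}.pkl","wb"));cv2.imwrite(f"pics/{k}{n}.png",c["frame"][:,:,::-1])
o=robot.observe();print(o["t"],o["tool_pos"].round(4),o["q"].round(2),o["ft_force"].round(1),o["finger_gap"]);print(Ro.from_euler("xyz",o["orientation"]).as_matrix().round(3))
E
python3 look.py 1 wrist
```

```text
0.2 [ 0.136  -0.5585  0.2309] [-1.47  0.15  1.44  0.    1.55 -0.13] [ 0.6 -0.2 -0.2] 0.08525893478840398
[[-0.     0.972  0.237]
 [ 0.001  0.237 -0.972]
 [-1.     0.    -0.001]]
```

View pics/wrist1.png

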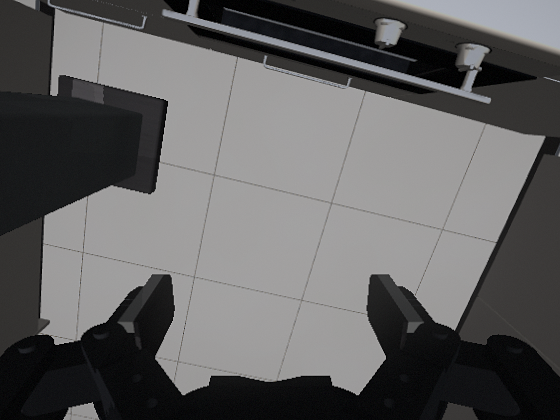

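The arm didn't move, because every row needs all seven keys. The wrist picture is unchanged: floor and gripper only.

>>> arm_command --plan '[{"fingers": 85,"tx": 26,"ty": 42,"tz": 1,"ax": 0,"ay": 0,"az": 0.095},{"fingers": 85,"tx": 26,"ty": 42,"tz": 1,"ax": 0,"ay": 0,"az": 0.095},{"fingers": 85,"tx": 26,"ty": 42,"tz": 1,"ax": 0,"ay": 0,"az": 0.095},{"fingers": 85,"tx": 26,"ty": 42,"tz": 1,"ax": 0,"ay": 0,"az": 0.095},{"fingers": 85,"tx": 26,"ty": 42,"tz": 1,"ax": 0,"ay": 0,"az": 0.095},{"fingers": 85,"tx": 26,"ty": 42,"tz": 1,"ax": 0,"ay": 0,"az": 0.095},{"fingers": 85,"tx": 26,"ty": 42,"tz": 1,"ax": 0,"ay": 0,"az": 0.095},{"fingers": 85,"tx": 26,"ty": 42,"tz": 1,"ax": 0,"ay": 0,"az": 0.095},{"fingers": 85,"tx": 26,"ty": 42,"tz": 1,"ax": 0,"ay": 0,"az": 0.095},{"fingers": 85,"tx": 26,"ty": 42,"tz": 1,"ax": 0,"ay": 0,"az": 0.095},{"fingers": 85,"tx": 26,"ty": 42,"tz": 1,"ax": 0,"ay": 0,"az": 0.095},{"fingers": 85,"tx": 26,"ty": 42,"tz": 1,"ax": 0,"ay": 0,"az": 0.095},{"fingers": 85,"tx": 26,"ty": 42,"tz": 1,"ax": 0,"ay": 0,"az": 0.095},{"fingers": 85,"tx": 23,"ty": 45,"tz": 1,"ax": 0,"ay": 0,"az": 0.095},{"fingers": 85,"tx": 0,"ty": 0,"tz": 0,"ax": 0,"ay": 0,"az": 0},{"fingers": 85,"tx": 0,"ty": 0,"tz": 0,"ax": 0,"ay": 0,"az": 0}]'

```text
t: 2.2
tool_pos: [0.4967, 0.0322, 0.245]
orientation: [-2.846, 1.57, -2.848]
ft_force: [-0.6, -0.4, -0.0]
finger_gap: 0.085
```

```bash
python3 look.py 2 wrist
```

```text
2.25 [0.4967 0.0317 0.2452] [-0.09 -0.02  1.59 -0.    1.57 -0.09] [-0.4 -0.  -0.2] 0.08530311994384296
[[-0.     0.003  1.   ]
 [-0.     1.    -0.003]
 [-1.    -0.    -0.   ]]
```

View pics/wrist2.png

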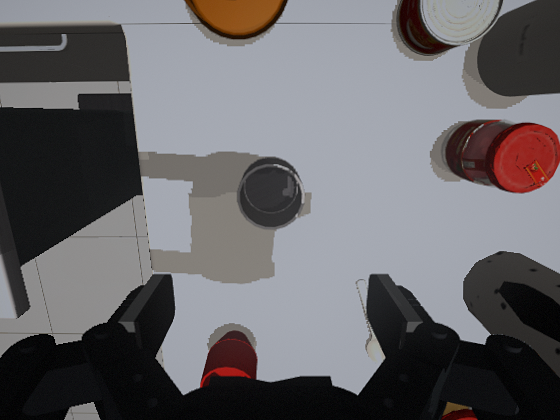

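```bash
python3 - <<'E'
from h import *
W=pickle.load(open("pics/wrist2.pkl","rb"))
print((-W["R"].T@W["t"]).round(3),W["R"].round(2).tolist())
big=cv2.resize(W["frame"][:,:,::-1],None,fx=4,fy=4,interpolation=cv2.INTER_CUBIC)
for p in [(.4966,.0323,.085,.032),(.4966,.0323,0,.018),(.4655,.2323,.136,.044),(.4655,.2323,0.03,.053),(.4966,.0323,0.2263,.01)]:
    P=((proj(W,circ(*p))+.5)*4-.5).astype(np.int32); print(p,P.mean(0)/4); cv2.polylines(big,[P.reshape(-1,1,2)],True,(0,255,0),1)
cv2.imwrite("pics/wo.png",big[500:1000,700:1400])
E
```

```text
[0.497 0.108 0.389] [[1.0, -0.0, -0.0], [-0.0, -0.96, 0.29], [-0.0, -0.29, -0.96]]
(0.4966, 0.0323, 0.085, 0.032) [270.66666667 197.54201389]
(0.4966, 0.0323, 0, 0.018) [270.64236111 180.62986111]
(0.4655, 0.2323, 0.136, 0.044) [220.63854167 -92.77951389]
(0.4655, 0.2323, 0.03, 0.053) [236.85659722 -25.72534722]
(0.4966, 0.0323, 0.2263, 0.01) [270.75659722 261.64756944]
```

View pics/wo.png

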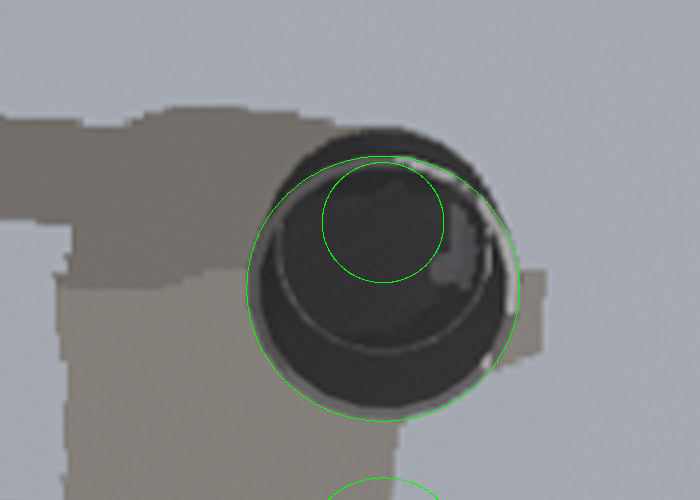

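In the wrist view the predicted rim lies on the real rim to about 1 mm, at (271,198). I'm descending to a TCP height of 48 mm and closing the fingers.

>>> arm_command --plan '[{"fingers": 85,"tx": 0,"ty": 0,"tz": -30,"ax": 0,"ay": 0,"az": 0},{"fingers": 85,"tx": 0,"ty": 0,"tz": -30,"ax": 0,"ay": 0,"az": 0},{"fingers": 85,"tx": 0,"ty": 0,"tz": -30,"ax": 0,"ay": 0,"az": 0},{"fingers": 85,"tx": 0,"ty": 0,"tz": -30,"ax": 0,"ay": 0,"az": 0},{"fingers": 85,"tx": 0,"ty": 0,"tz": -30,"ax": 0,"ay": 0,"az": 0},{"fingers": 85,"tx": 0,"ty": 0,"tz": -25,"ax": 0,"ay": 0,"az": 0},{"fingers": 85,"tx": 0,"ty": 0,"tz": -22,"ax": 0,"ay": 0,"az": 0},{"fingers": 85,"tx": 0,"ty": 0,"tz": 0,"ax": 0,"ay": 0,"az": 0},{"fingers": 58,"tx": 0,"ty": 0,"tz": 0,"ax": 0,"ay": 0,"az": 0},{"fingers": 40,"tx": 0,"ty": 0,"tz": 0,"ax": 0,"ay": 0,"az": 0},{"fingers": 40,"tx": 0,"ty": 0,"tz": 0,"ax": 0,"ay": 0,"az": 0},{"fingers": 40,"tx": 0,"ty": 0,"tz": 0,"ax": 0,"ay": 0,"az": 0},{"fingers": 40,"tx": 0,"ty": 0,"tz": 0,"ax": 0,"ay": 0,"az": 0},{"fingers": 40,"tx": 0,"ty": 0,"tz": 0,"ax": 0,"ay": 0,"az": 0}]'

```text
t: 4.0
tool_pos: [0.4976, 0.032, 0.05]
orientation: [-0.246, 1.569, -0.248]
ft_force: [-3.7, -1.3, 9.4]
finger_gap: 0.0631
```

```bash
python3 look.py 3 wrist
```

```text
4.05 [0.4976 0.032  0.05  ] [-0.09  0.13  1.85 -0.    1.16 -0.09] [-2.3 -1.1  9.2] 0.06312968787882547
[[ 0.002  0.002  1.   ]
 [-0.001  1.    -0.002]
 [-1.    -0.001  0.002]]
```

View pics/wrist3.png

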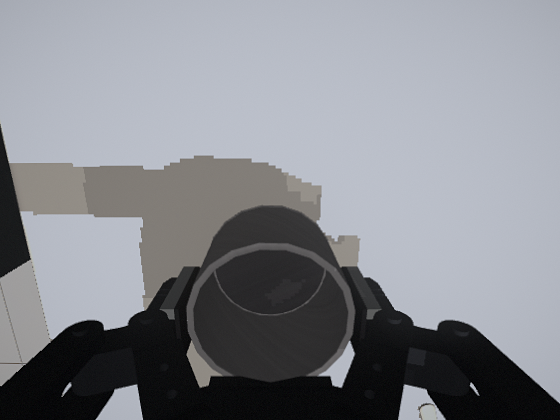

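The collar is gripped at a 63 mm opening, with its rim centred near (271,312). I'm lifting it.

>>> arm_command --plan '[{"fingers": 40,"tx": 0,"ty": 0,"tz": 5,"ax": 0,"ay": 0,"az": 0},{"fingers": 40,"tx": 0,"ty": 0,"tz": 15,"ax": 0,"ay": 0,"az": 0},{"fingers": 40,"tx": 0,"ty": 0,"tz": 25,"ax": 0,"ay": 0,"az": 0},{"fingers": 40,"tx": 0,"ty": 0,"tz": 30,"ax": 0,"ay": 0,"az": 0},{"fingers": 40,"tx": 0,"ty": 0,"tz": 30,"ax": 0,"ay": 0,"az": 0},{"fingers": 40,"tx": 0,"ty": 0,"tz": 30,"ax": 0,"ay": 0,"az": 0},{"fingers": 40,"tx": 0,"ty": 0,"tz": 30,"ax": 0,"ay": 0,"az": 0},{"fingers": 40,"tx": 0,"ty": 0,"tz": 15,"ax": 0,"ay": 0,"az": 0},{"fingers": 40,"tx": 0,"ty": 0,"tz": 0,"ax": 0,"ay": 0,"az": 0}]'

```text
t: 5.18
tool_pos: [0.4972, 0.0323, 0.2291]
orientation: [-0.089, 1.569, -0.091]
ft_force: [0.9, 0.0, -1.1]
finger_gap: 0.0631
```

```bash
python3 look.py 4 wrist scene
```

```text
5.275 [0.4966 0.0324 0.2274] [-0.09 -0.01  1.62  0.    1.54 -0.09] [-0.5  0.3 -1.7] 0.06278965877423709
[[-0.001  0.002  1.   ]
 [ 0.     1.    -0.002]
 [-1.     0.    -0.001]]
```

View pics/wrist4.png

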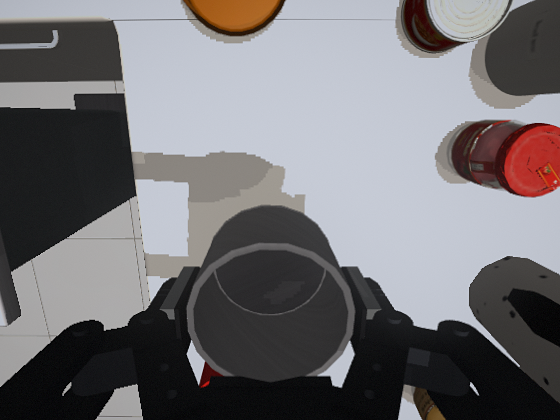

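View pics/scene4.png

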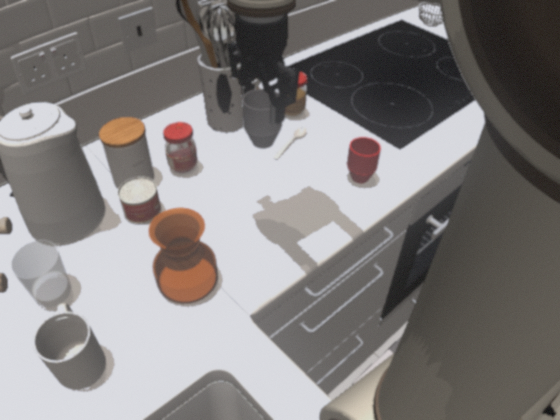

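The cone is held upright and hasn't shifted in the hand. The scene view shows the red cone untouched at (363,160). I'm moving partway so the wrist camera can see the carafe's mouth.

>>> arm_command --plan '[{"fingers": 40,"tx": -5,"ty": 15,"tz": 0,"ax": 0,"ay": 0,"az": 0},{"fingers": 40,"tx": -7,"ty": 25,"tz": 0,"ax": 0,"ay": 0,"az": 0},{"fingers": 40,"tx": -7,"ty": 30,"tz": 0,"ax": 0,"ay": 0,"az": 0},{"fingers": 40,"tx": -7,"ty": 30,"tz": 0,"ax": 0,"ay": 0,"az": 0},{"fingers": 40,"tx": -5,"ty": 10,"tz": 0,"ax": 0,"ay": 0,"az": 0},{"fingers": 40,"tx": 0,"ty": 0,"tz": 0,"ax": 0,"ay": 0,"az": 0},{"fingers": 40,"tx": 0,"ty": 0,"tz": 0,"ax": 0,"ay": 0,"az": 0}]'

```text
t: 6.15
tool_pos: [0.4661, 0.1418, 0.2281]
orientation: [-2.525, 1.57, -2.527]
ft_force: [-0.2, 0.3, -0.6]
finger_gap: 0.0629
```

```bash
python3 look.py 5 wrist
python3 - <<'E'
from h import *
W=pickle.load(open("pics/wrist5.pkl","rb"))
big=cv2.resize(W["frame"][:,:,::-1],None,fx=3,fy=3,interpolation=cv2.INTER_CUBIC)
cv2.imwrite("pics/w5b.png",big[0:600,400:1200])
for p in [(.4655,.2323,.136,.044),(.4655,.2323,0.136,.040),(.4655,.2323,0.095,.020)]:
    P=((proj(W,circ(*p))+.5)*3-.5).astype(np.int32); print(p,P.mean(0)/3); cv2.polylines(big,[P.reshape(-1,1,2)],True,(0,255,0),1)
cv2.imwrite("pics/wo5.png",big[0:600,400:1200])
E
```

```text
6.2 [0.4662 0.1417 0.2281] [ 0.14 -0.03  1.64 -0.    1.54  0.14] [-0.3  0.9 -1.4] 0.06309609459086747
[[-0.     0.003  1.   ]
 [-0.     1.    -0.003]
 [-1.    -0.    -0.   ]]
(0.4655, 0.2323, 0.136, 0.044) [269.625       88.91111111]
(0.4655, 0.2323, 0.136, 0.04) [269.62638889  89.23055556]
(0.4655, 0.2323, 0.095, 0.02) [269.73333333  93.97314815]
```

View pics/w5b.png

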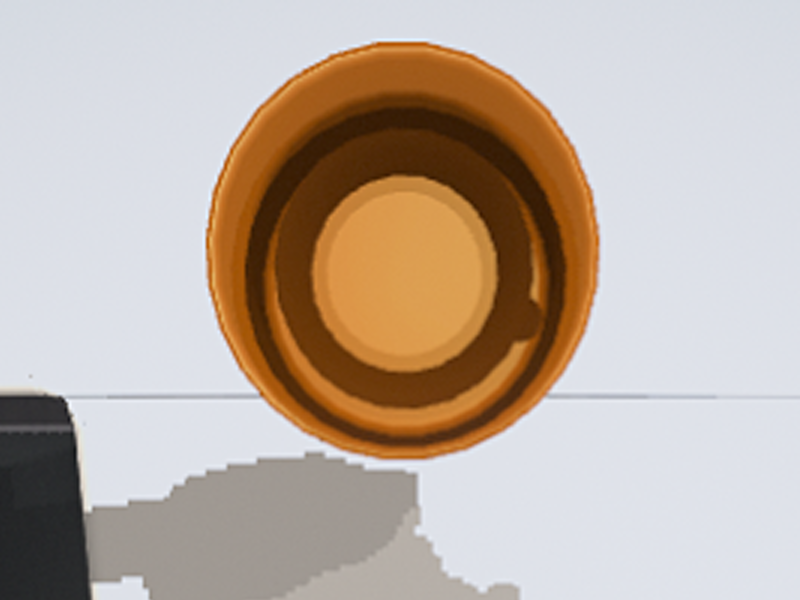

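View pics/wo5.png

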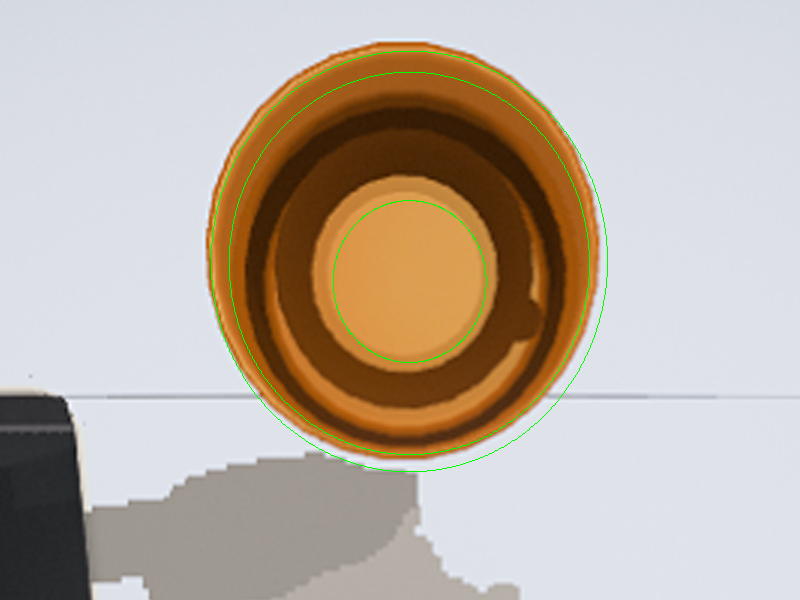

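```bash
python3 - <<'E'
from h import *
from scipy.optimize import least_squares
W=pickle.load(open("pics/wrist5.pkl","rb"))
a=(np.array([(207,250),(599,245),(405,42),(403,459),(258,102),(547,102),(262,393),(547,393)])+.5)/3-.5+[400/3,0]
for z,r in((.136,.044),(.134,.044),(.136,.0433)):
    s=least_squares(lambda q:dist(W,a,[*q,z,r]),[.4655,.2323],diff_step=1e-3);print(z,r,s.x.round(4),s.fun.round(1))
# mask-based refinement using orange hull
hsv=cv2.cvtColor(W["frame"],cv2.COLOR_RGB2HSV);m=((hsv[...,0]<25)&(hsv[...,1]>120)).astype(np.uint8);m[170:]=0
cs=max(cv2.findContours(m,0,cv2.CHAIN_APPROX_NONE)[0],key=cv2.contourArea)[:,0].astype(float)
s=least_squares(lambda q:dist(W,cs,q)+.5,[.4655,.2323,.136,.044],diff_step=1e-3,x_scale=.01,loss="soft_l1");print("mask free",s.x.round(4),np.abs(s.fun).max().round(1))
s=least_squares(lambda q:dist(W,cs,[*q,.136,.044]),[.4655,.2323],diff_step=1e-3,loss="soft_l1");print("mask",s.x.round(4))
# steel in hand
W=pickle.load(open("pics/wrist5.pkl","rb"))
big=cv2.resize(W["frame"][:,:,::-1],None,fx=4,fy=4,interpolation=cv2.INTER_CUBIC)
P=((proj(W,circ(.4662,.1417,.263,.032))+.5)*4-.5).astype(np.int32); cv2.polylines(big,[P.reshape(-1,1,2)],True,(0,255,0),1)
P=((proj(W,circ(.4662,.1417,.178,.018))+.5)*4-.5).astype(np.int32); cv2.polylines(big,[P.reshape(-1,1,2)],True,(0,255,0),1)
cv2.imwrite("pics/h5.png",big[780:1380,680:1480])
E
```

```text
0.136 0.044 [0.4642 0.2349] [ 0.8  1.   1.6  0.5 -0.4 -0.2  1.   0.5]
0.134 0.044 [0.4641 0.2352] [ 0.3  0.5  1.1 -0.1 -0.9 -0.7  0.4 -0.1]
0.136 0.0433 [0.4642 0.2351] [-0.2 -0.   0.7 -0.7 -1.4 -1.2 -0.2 -0.6]
mask free [0.4639 0.2345 0.1392 0.0421] 0.8
mask [0.4639 0.2343]
```

View pics/h5.png

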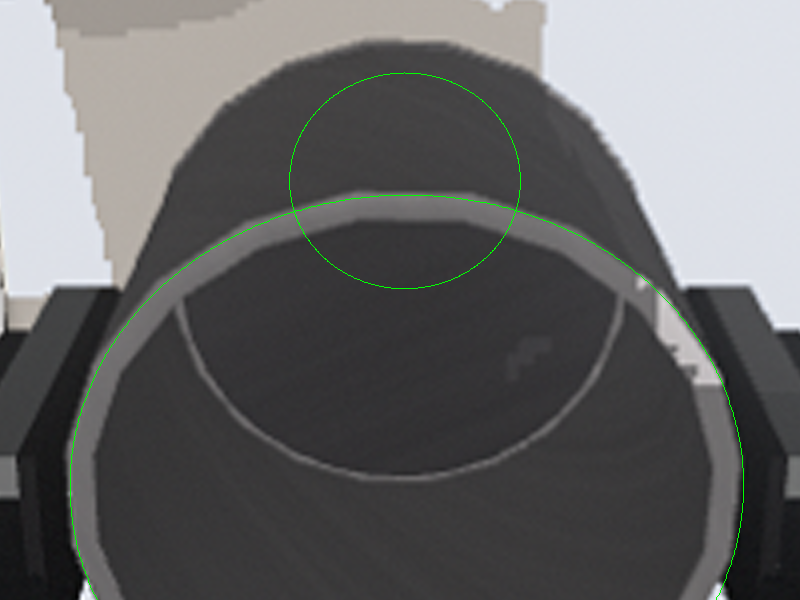

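In the wrist view the mouth is centred at about (0.464, 0.2345), and the cone is centred on the TCP. I'm moving over the mouth and then starting down.

>>> arm_command --plan '[{"fingers": 40,"tx": -1,"ty": 12,"tz": 0,"ax": 0,"ay": 0,"az": 0},{"fingers": 40,"tx": -1,"ty": 25,"tz": 0,"ax": 0,"ay": 0,"az": 0},{"fingers": 40,"tx": 0,"ty": 25,"tz": 0,"ax": 0,"ay": 0,"az": 0},{"fingers": 40,"tx": 0,"ty": 20,"tz": 0,"ax": 0,"ay": 0,"az": 0},{"fingers": 40,"tx": 0,"ty": 10.5,"tz": 0,"ax": 0,"ay": 0,"az": 0},{"fingers": 40,"tx": 0,"ty": 0,"tz": 0,"ax": 0,"ay": 0,"az": 0},{"fingers": 40,"tx": 0,"ty": 0,"tz": -10,"ax": 0,"ay": 0,"az": 0},{"fingers": 40,"tx": 0,"ty": 0,"tz": -15,"ax": 0,"ay": 0,"az": 0},{"fingers": 40,"tx": 0,"ty": 0,"tz": -10,"ax": 0,"ay": 0,"az": 0},{"fingers": 40,"tx": 0,"ty": 0,"tz": 0,"ax": 0,"ay": 0,"az": 0},{"fingers": 40,"tx": 0,"ty": 0,"tz": 0,"ax": 0,"ay": 0,"az": 0}]'

```text
t: 7.58
tool_pos: [0.4641, 0.2348, 0.1935]
orientation: [0.599, 1.57, 0.597]
ft_force: [0.7, 0.5, 0.4]
finger_gap: 0.0628
```

```bash
python3 look.py 6 scene top wrist; python3 -c "
import cv2
a=cv2.imread('pics/scene6.png')[120:320,90:290];b=cv2.imread('pics/top6.png')[120:270,110:310]
cv2.imwrite('pics/c6.png',cv2.hconcat([cv2.resize(a,(400,400),interpolation=2),cv2.copyMakeBorder(cv2.resize(b,(400,300),interpolation=2),0,100,0,0,0)]))"
```

```text
7.725 [0.4641 0.2349 0.1937] [0.32 0.05 1.62 0.   1.47 0.32] [-1.1  0.1 -1.5] 0.06297083126833171
[[ 0.001  0.002  1.   ]
 [ 0.     1.    -0.002]
 [-1.     0.     0.001]]
```

View pics/c6.png

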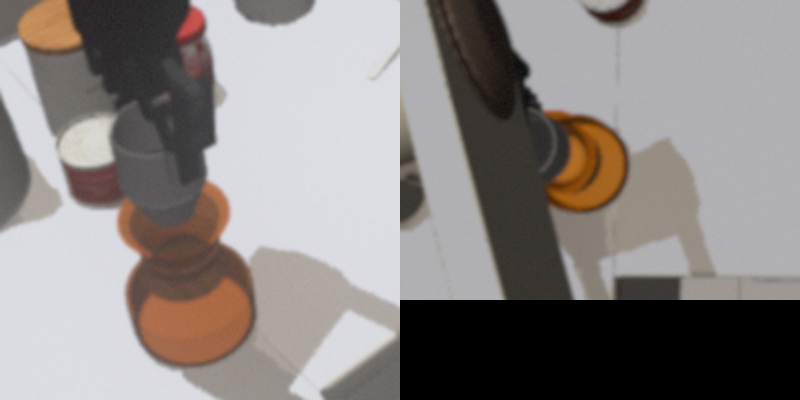

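View pics/wrist6.png

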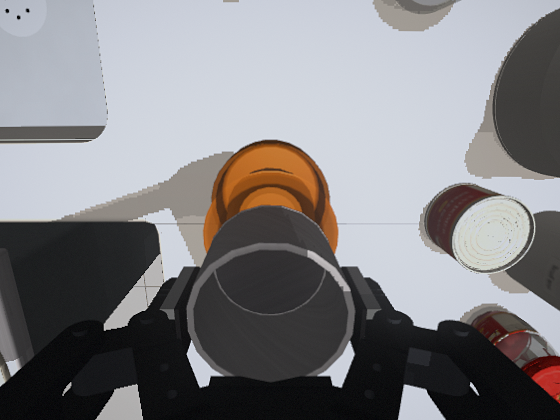

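The cone's foot is just above the mouth and looks centred in the scene crop at (165,210). The wrist view shows symmetric margins left and right. I'm lowering it.

>>> arm_command --plan '[{"fingers": 40,"tx": 0,"ty": 0,"tz": -8,"ax": 0,"ay": 0,"az": 0},{"fingers": 40,"tx": 0,"ty": 0,"tz": -10,"ax": 0,"ay": 0,"az": 0},{"fingers": 40,"tx": 0,"ty": 0,"tz": -10,"ax": 0,"ay": 0,"az": 0},{"fingers": 40,"tx": 0,"ty": 0,"tz": -8,"ax": 0,"ay": 0,"az": 0},{"fingers": 40,"tx": 0,"ty": 0,"tz": -5,"ax": 0,"ay": 0,"az": 0},{"fingers": 40,"tx": 0,"ty": 0,"tz": -3,"ax": 0,"ay": 0,"az": 0},{"fingers": 40,"tx": 0,"ty": 0,"tz": 0,"ax": 0,"ay": 0,"az": 0}]'

```text
t: 8.6
tool_pos: [0.464, 0.2349, 0.1492]
orientation: [3.055, 1.571, 3.053]
ft_force: [-0.8, 0.4, -0.2]
finger_gap: 0.0631
```

>>> arm_command --plan '[{"fingers": 40,"tx": 0,"ty": 0,"tz": -2,"ax": 0,"ay": 0,"az": 0},{"fingers": 40,"tx": 0,"ty": 0,"tz": -2,"ax": 0,"ay": 0,"az": 0},{"fingers": 40,"tx": 0,"ty": 0,"tz": 0,"ax": 0,"ay": 0,"az": 0}]'

```text
t: 8.98
tool_pos: [0.4639, 0.2348, 0.1452]
orientation: [-2.879, 1.571, -2.881]
ft_force: [0.3, -0.3, -1.0]
finger_gap: 0.0631
```

>>> arm_command --plan '[{"fingers": 40,"tx": 0,"ty": 0,"tz": -1.5,"ax": 0,"ay": 0,"az": 0},{"fingers": 40,"tx": 0,"ty": 0,"tz": -1.5,"ax": 0,"ay": 0,"az": 0},{"fingers": 40,"tx": 0,"ty": 0,"tz": 0,"ax": 0,"ay": 0,"az": 0}]'

```text
t: 9.35
tool_pos: [0.4642, 0.2347, 0.1424]
orientation: [-0.62, 1.57, -0.622]
ft_force: [1.7, -3.1, 0.8]
finger_gap: 0.0632
```

>>> arm_command --plan '[{"fingers": 40,"tx": 0,"ty": 0,"tz": -1,"ax": 0,"ay": 0,"az": 0},{"fingers": 40,"tx": 0,"ty": 0,"tz": -1,"ax": 0,"ay": 0,"az": 0},{"fingers": 40,"tx": 0,"ty": 0,"tz": 0,"ax": 0,"ay": 0,"az": 0}]'

```text
t: 9.72
tool_pos: [0.4644, 0.2347, 0.1408]
orientation: [-0.12, 1.57, -0.122]
ft_force: [1.4, -4.8, 7.6]
finger_gap: 0.063
```

Contact has begun, with Fz at 7.6 N and a small sideways push toward -y. I'm easing over by 0.5 mm and seating it.

>>> arm_command --plan '[{"fingers": 40,"tx": 0,"ty": -0.6,"tz": 0,"ax": 0,"ay": 0,"az": 0},{"fingers": 40,"tx": 0,"ty": 0,"tz": -1,"ax": 0,"ay": 0,"az": 0},{"fingers": 40,"tx": 0,"ty": 0,"tz": 0,"ax": 0,"ay": 0,"az": 0}]'

```text
t: 10.1
tool_pos: [0.4646, 0.2341, 0.1404]
orientation: [0.009, 1.569, 0.007]
ft_force: [0.3, -6.3, 15.6]
finger_gap: 0.0633
```

```bash
python3 look.py 7 scene wrist; python3 -c "
import cv2
a=cv2.imread('pics/scene7.png')[120:320,90:290];b=cv2.imread('pics/wrist7.png')[180:380,140:400]
cv2.imwrite('pics/c7.png',cv2.hconcat([cv2.resize(a,(400,400),interpolation=2),cv2.copyMakeBorder(cv2.resize(b,(400,308),interpolation=2),0,92,0,0,0)]))"
```

```text
10.2 [0.4646 0.2341 0.1404] [ 0.32  0.08  1.7  -0.    1.36  0.32] [ 0.4 -6.2 15.1] 0.06297916968377613
[[ 0.002  0.002  1.   ]
 [ 0.     1.    -0.002]
 [-1.     0.     0.002]]
```

View pics/c7.png

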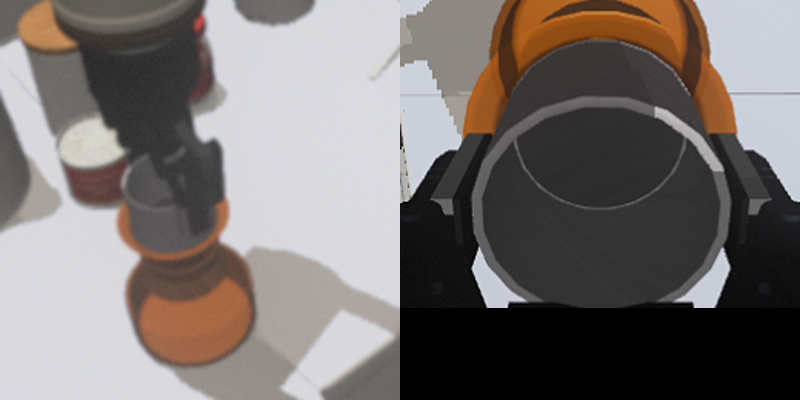

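The cone is seated: its foot is at about 90 mm by the TCP height, which matches the expected home, with Fz at 15 N. I'm relaxing the press slightly, opening the fingers and checking.

>>> arm_command --plan '[{"fingers": 40,"tx": 0,"ty": 0,"tz": 0.7,"ax": 0,"ay": 0,"az": 0},{"fingers": 63,"tx": 0,"ty": 0,"tz": 0,"ax": 0,"ay": 0,"az": 0},{"fingers": 66,"tx": 0,"ty": 0,"tz": 0,"ax": 0,"ay": 0,"az": 0},{"fingers": 70,"tx": 0,"ty": 0,"tz": 0,"ax": 0,"ay": 0,"az": 0},{"fingers": 76,"tx": 0,"ty": 0,"tz": 0,"ax": 0,"ay": 0,"az": 0},{"fingers": 85,"tx": 0,"ty": 0,"tz": 0,"ax": 0,"ay": 0,"az": 0},{"fingers": 85,"tx": 0,"ty": 0,"tz": 0,"ax": 0,"ay": 0,"az": 0},{"fingers": 85,"tx": 0,"ty": 0,"tz": 0,"ax": 0,"ay": 0,"az": 0}]'

```text
t: 11.2
tool_pos: [0.464, 0.2343, 0.14]
orientation: [2.822, 1.571, 2.82]
ft_force: [0.2, 0.4, -1.0]
finger_gap: 0.0852
```

```bash
python3 look.py 8 wrist scene
```

```text
11.3 [0.464  0.2342 0.14  ] [0.32 0.09 1.7  0.   1.36 0.32] [-0.4 -0.3  0.4] 0.08504956943441057
[[-0.     0.002  1.   ]
 [ 0.     1.    -0.002]
 [-1.     0.    -0.   ]]
```

View pics/wrist8.png

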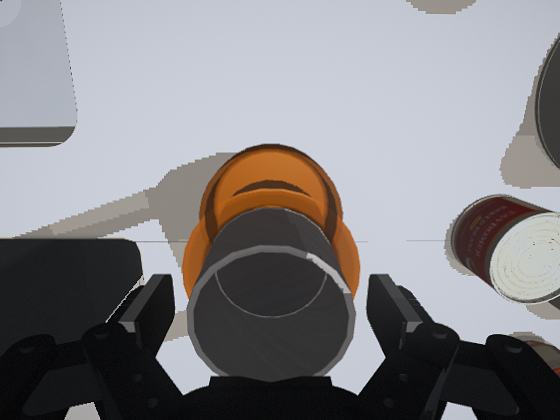

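Both fingers are clear of the collar, with gaps at about x=180 and x=360, and no force remains. I'm withdrawing straight up.

>>> arm_command --plan '[{"fingers": 85,"tx": 0,"ty": 0,"tz": 8,"ax": 0,"ay": 0,"az": 0},{"fingers": 85,"tx": 0,"ty": 0,"tz": 15,"ax": 0,"ay": 0,"az": 0},{"fingers": 85,"tx": 0,"ty": 0,"tz": 20,"ax": 0,"ay": 0,"az": 0},{"fingers": 85,"tx": 0,"ty": 0,"tz": 25,"ax": 0,"ay": 0,"az": 0},{"fingers": 85,"tx": 0,"ty": 0,"tz": 25,"ax": 0,"ay": 0,"az": 0},{"fingers": 85,"tx": 0,"ty": 0,"tz": 25,"ax": 0,"ay": 0,"az": 0},{"fingers": 85,"tx": 0,"ty": -25,"tz": 20,"ax": 0,"ay": 0,"az": 0},{"fingers": 85,"tx": 0,"ty": -35,"tz": 0,"ax": 0,"ay": 0,"az": 0},{"fingers": 85,"tx": 0,"ty": -35,"tz": 0,"ax": 0,"ay": 0,"az": 0},{"fingers": 85,"tx": 0,"ty": -15,"tz": 0,"ax": 0,"ay": 0,"az": 0},{"fingers": 85,"tx": 0,"ty": 0,"tz": 0,"ax": 0,"ay": 0,"az": 0},{"fingers": 85,"tx": 0,"ty": 0,"tz": 0,"ax": 0,"ay": 0,"az": 0}]'

```text
t: 12.8
tool_pos: [0.464, 0.1249, 0.2782]
orientation: [1.153, 1.57, 1.151]
ft_force: [0.1, -0.3, -1.4]
finger_gap: 0.0849
```

```bash
python3 look.py 9 wrist scene top; python3 - <<'E'
from h import *
o=[]
for k,(u0,v0,w,h) in (("wrist",(200,40,200,200)),("scene",(110,130,200,200))):
    W=pickle.load(open(f"pics/{k}9.pkl","rb"))
    big=cv2.resize(W["frame"][:,:,::-1],None,fx=3,fy=3,interpolation=cv2.INTER_CUBIC)
    for p in [(.464,.2343,.136,.044),(.464,.2343,0.175,.032)]:
        P=((proj(W,circ(*p))+.5)*3-.5).astype(np.int32); print(P.mean(0)/3); cv2.polylines(big,[P.reshape(-1,1,2)],True,(0,255,0),1)
    c=(P.mean(0)).astype(int); u=max(c[0]-200,0);v=max(c[1]-200,0); o.append(cv2.resize(big[v:v+500,u:u+400],(400,500)))
cv2.imwrite("pics/c9.png",cv2.hconcat(o))
E
```

```text
12.95 [0.4639 0.125  0.2779] [ 0.1  -0.06  1.56  0.    1.64  0.1 ] [ 0.7 -0.1 -0.1] 0.0849096559721434
[[-0.     0.001  1.   ]
 [ 0.     1.    -0.001]
 [-1.     0.    -0.   ]]
[270.40462963  68.70925926]
[270.44166667  61.78703704]
[177.02222222 228.55      ]
[173.26018519 210.30648148]
```

View pics/c9.png

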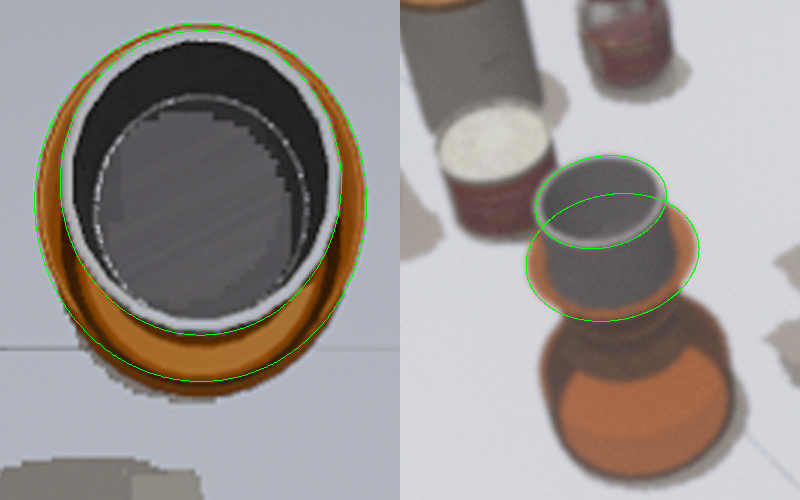

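View pics/scene9.png

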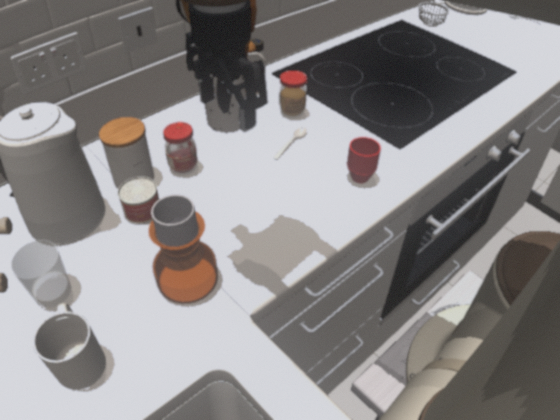

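Both views match the predicted home rim circles: collar at 175 mm, lip at 136 mm, concentric and level. The carafe and the red cone haven't moved, so I'm handing the job in.

```bash
python3 -c "
from cell import robot
print(robot.job_done())"
```

```text
the job is handed in; nothing more can be done
None
```

The steel cone is seated level in the carafe's mouth and released, and I handed the job in at about 13 s. `job_done()` gives no verdict, so success rests on my own checks below.

I gripped the cone by its collar, lowered it until contact, pressed to about 15 N to seat it, opened the fingers, and withdrew without touching anything.

- **Seating height:** by the tool height, the cone's foot was at about 90 mm when seated, which matches the stated home position.
- **Final pictures:** in the wrist and scene views, the projected collar rim (175 mm) and carafe lip (136 mm) line up with the real ones. The cone looks centred and level.
- **Carafe and red cone:** both look unmoved; the red cone was judged by eye in the scene picture.
- **Force:** there was no force left on the tool after release.

Three things failed or disagreed along the way:
- **Refused move:** my first move call was refused because its rows lacked some keys; nothing moved.
- **Failed fit:** the carafe rim fit with height and radius left free gave nonsense, so I fixed both at the text's values.
- **Carafe y position:** the top view put the carafe about 4 mm lower in y than the wrist view. I used the wrist value, and contact showed a sideways push of about 5 N, so I shifted 0.6 mm to ease it. It stayed at about 6 N until release.

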